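# Shut the marked branch of the bench air manifold

### The arm

A 6-joint arm with a two-finger parallel gripper is mounted at the origin on a cart in front of the work surface, level with it; the furniture and walls round the work are solid. World frame = base frame: x ahead of the robot, y to its left, z up, the work surface at z = 0. Lengths are in mm, angles in rad, forces in N, time in s.
With the tool pointing down it reaches from about 400 to 825 mm from the base axis. Payload 7 kg.
Tool frame: the origin (TCP) lies at the very end of the fingers, on their centre line; the grasp point (between the pads) lies 19 mm behind it (ctrl.grip_depth is the distance from the TCP to the grasp point, in mm); z points along the fingers, y is the direction in which the jaws open and shut (so a half turn about z gives the same grasp; the last joint's range is limited). The gripper opens to 85 mm and grips with 20 to 120 N. Pads are 22 mm wide; open, the fingers measure 114 mm over their backs; the gripper's body (76 mm by 85 mm) begins 54 mm behind the grasp point. The pads swing forward as they close: fully open they stand 13 mm farther back than shut.
Start: joints at [-0.917, 0.359, 0.012, 0, -1.224, -0.288], TCP at [241.418, -630.327, 204.102] pointing down, gripper open.
Joint ranges: [-3.07, 3.07], [-1.43, 2.12], [-1.02, 1.25], [-3.03, 1.67], [-3.05, -0], [-3.03, 3.03]. Speed limits (rad/s): [2.39, 2.39, 3.01, 3.14, 3.14, 3.14].

### API

Orientations are given as a rotation vector (axis times angle).
In Python, from plant import ctrl, optics gives the robot as it stands.
- The arm moves only by the shell command python3 -m inch 'ROWS' [FORCE]. ROWS is JSON, a list of rows, each an object of numbers: "dx", "dy", "dz": the shift along the tool's x, y, z in cm; "roll": the turn about the tool's z in degrees; "grip": the opening, from 0 (shut) to 1 (fully open). A call has 1 to 5 rows; each row is the pose to reach, as a shift and turn from the pose commanded when the call began, along the tool's axes at that moment; what a row does not reach only later rows make up. A row lasts 1/8 s, in which the tool goes at most 62.5 mm and 10.7 degrees, less where a joint would pass 70% of its speed; a pose out of reach is approached as far as the arm can. A call with a gripper value outside its range is refused whole. The fingers move at their own pace and stop on an object; FORCE is the grip in N (left out, the last holds). Time passes only in rows, so rows that repeat a pose let the fingers close. It gives the time, the measured TCP pose, the force and the opening at its end, in the units of the state.
- ctrl.sense(): the state, without advancing time (a new reading comes with each control period).
- optics.grab_frame(name): name is "side" or "top"; returns (picture, depth): 480x640x3 uint8, blue, green, red; 480x640 float32, mm along the optical axis (not along the pixel's ray), 0 where there is no reading.
- optics.calibration(name): a dict with "camera_matrix" (3x3 intrinsics, pixels), "distortion" ([k1, k2, p1, p2, k3] as OpenCV has them; the pictures are not rectified), "extrinsics" (4x4, takes a point from world to camera coordinates). Camera axes: x right, y down, z forward; pixel columns grow to the right and rows downward; lengths in mm; the calibration is good to about 2 mm. A picture is of the moment at which its call begins. calibration takes no time and is no camera call.
- ctrl.close_job(): hands the job in, once; it reports no verdict.
The state is a dict: "time": time; "qpos": joint angles; "joint_velocities": joint speeds; "effort": joint torques, N m; "tcp_pos": TCP position; "tool_rot": TCP orientation; "ft_force": force on the tool from outside, world axes, zero at the start; "ft_torque": the same for the moment, N m; "opening": opening from 0.0 (shut) to 1.0 (fully open).
Only numpy, scipy, OpenCV 4.12 (cv2) and the standard library are available. Lean on these libraries where they do the work, as an engineer would, in place of code of your own. Each camera call takes 0.05 s, during which the arm holds its last target.

### The job

The press's branch of this compressed-air box has to be shut before the air line is coupled on. Pushing with the fingers, and gripping neither the cover's pull nor the handle, slide the cover aside to the left until it is fully open, then push the red handle with the yellow bands round to its stop, so that it lies crosswise to its pipe. Leave the cover open so that the shut handle can be seen, and leave the blue handle and the loose things round the box as they are.

Things in the scene. Friction and masses are not known exactly. Their poses are not given: they have to be found in the camera images.
- air_box: Grey manifold box fixed on the bench, 170 (x) by 470 (y) by 85 mm high, rails on both long edges up to 97 mm. Origin: centre of its underside; z up; the -x face (gauge, knob, couplings, out to 37 mm) looks to the robot, +y is its left end. Left half (y > 0): closed deck. Right half: bay, open at the top, inside x -77 to 77, y -227 to 0 mm, floor at 10 mm, with two ball valves, hidden by the cover.
- cover (a joint): How far the cover is slid to the box's +y (left), m: 0 = bay covered, 0.225 = fully open against its stops (bay then free from y = -227 to -7 mm). Starts between 0 and 0.03; takes about 3 N, stays where left, cannot be lifted. The cover is an aluminium plate 146 x 232 x 3 mm in the rails, its top 90 mm above the bench.
- cover_pull (a point): Centre of the cover's black pull, an upright rib 90 mm long (box x), 14 mm thick (box y), its top 112 mm above the bench, the cover plate round it at 90 mm, this point at 101 mm. Moves with the cover. 42 mm of plate lie to its right. Push its right (-y) face towards the box's +y.
- red_handle (a joint): Angle of the red handle, rad: 0 = open, in line with its pipe, pointing from the pivot to the box's -x (to the robot); grows clockwise seen from above; pi/2 = shut against its stop, pointing to the box's +y (left). Starts between 0 and 0.2. Stiff (0.12 N m, 3 N at 40 mm); stays where it is left.
- red_handle_pivot (a point): Point on the upright axis of the red handle, 70 mm above the bench; does not move. It lies at box x = 20 mm and y = -170 or -80 mm (the two valves may be swapped).
- red_handle_tip (a point): End of the red handle, 62 mm from the pivot, 70 mm above the bench. The handle is a red plastic lever with two yellow bands, 14 to 16 mm wide, from 62 to 78 mm above the bench; the brass valve under it reaches 60 mm at the pivot, 48 mm along the pipe. Push its right side (the trailing side as it turns).
- blue_handle (a joint): Angle of the blue handle (a like lever with no bands, on the other valve); 0 = open; it starts open and must stay so.
- blue_handle_tip (a point): End of the blue handle, 62 mm from its pivot, 70 mm above the bench.
- nut_driver: Loose nut driver with a yellow handle, 27 x 169 x 28 mm, lying in front of the box; origin at the centre of its underside.
- tape_roll: Loose roll of yellow tape, 69 mm across, 19 mm high, lying in front of the box; origin at the centre of its underside.
- spool: Loose solder spool with red flanges, 52 mm across, 56 mm high, standing off the box's right end; origin at the centre of its underside.
- pliers: Loose pliers with yellow grips, 56 x 188 x 16 mm, lying off the box's left end; origin at the centre of its underside.

How it is judged:
By the outcome, as a careful person would: the job done as asked, in the order asked, and still so for the second after the job is handed in, with the robot touching nothing.
It also fails if it takes over 48 s, if anything falls off the work surface, if the arm or the gripper's body presses on something with over 40 N, if the wrist force passes 120 N, or if a joint passes its speed limit or range.

## Working session

There is one attempt and no reset: what is moved stays moved. The work goes in short steps, Python scripts to look and compute and a shell command to move; the robot and the scene stay as the last step left them, time stands still between calls to the robot, and variables do not carry over. Pictures are saved under pics/ and viewed, and the job is handed in when it is done.

```bash
ls; mkdir -p pics; python3 - <<'E'
from plant import ctrl, optics
import cv2
s=ctrl.sense();print({k:s[k] for k in('time','tcp_pos','tool_rot','ft_force','opening')},ctrl.grip_depth)
for n in('top','side'):
    p,d=optics.grab_frame(n);cv2.imwrite(f'pics/{n}0.png',p)
    import numpy as np
    np.save(f'pics/{n}0d.npy',d)
    c=optics.calibration(n);print(n,c)
E
```

```text
pics
{'time': 0.0, 'tcp_pos': array([ 241.2234908 , -629.87149536,  203.17943462]), 'tool_rot': array([ 5.71125452e-01, -3.08880015e+00, -2.47494877e-03]), 'ft_force': array([ 0.15820054,  0.41917623, -0.06406935]), 'opening': 1.000628071077802} 18.700000000000003
top {'camera_matrix': array([[529.0217184 ,   0.        , 320.98532596],
       [  0.        , 529.0217184 , 240.03292242],
       [  0.        ,   0.        ,   1.        ]]), 'distortion': array([-0.15009862,  0.        ,  0.        ,  0.        ,  0.        ]), 'extrinsics': array([[-2.49579689e-02, -9.99685872e-01, -2.29302583e-03,
         1.34018885e+02],
       [-9.97103774e-01,  2.50582103e-02, -7.18063409e-02,
         5.13093221e+02],
       [ 7.18412436e-02,  4.94244286e-04, -9.97415957e-01,
         1.17251973e+03],
       [ 0.00000000e+00,  0.00000000e+00,  0.00000000e+00,
         1.00000000e+00]])}
side {'camera_matrix': array([[475.3680492 ,   0.        , 310.66120794],
       [  0.        , 475.3680492 , 236.83174612],
       [  0.        ,   0.        ,   1.        ]]), 'distortion': array([-0.03162121,  0.        ,  0.        ,  0.        ,  0.        ]), 'extrinsics': array([[ 9.98344764e-01,  5.60008021e-02, -1.31012548e-02,
        -5.15728894e+02],
       [ 2.23190485e-02, -5.87186361e-01, -8.09144016e-01,
         1.38413551e+02],
       [-5.30055920e-02,  8.07512283e-01, -5.87464313e-01,
         9.98822371e+02],
       [ 0.00000000e+00,  0.00000000e+00,  0.00000000e+00,
         1.00000000e+00]])}
```

View pics/top0.png

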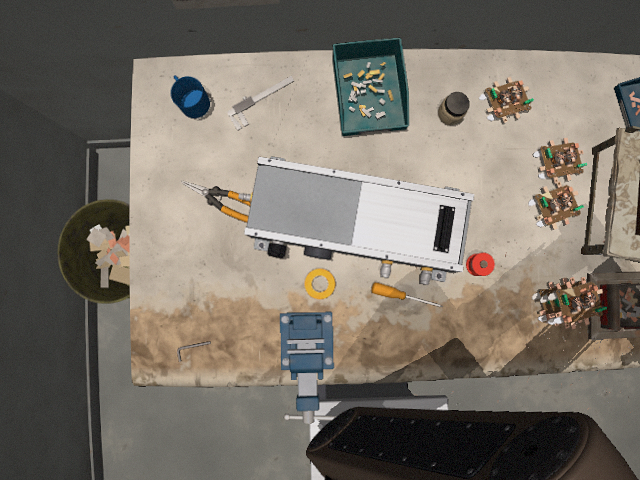

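View pics/side0.png

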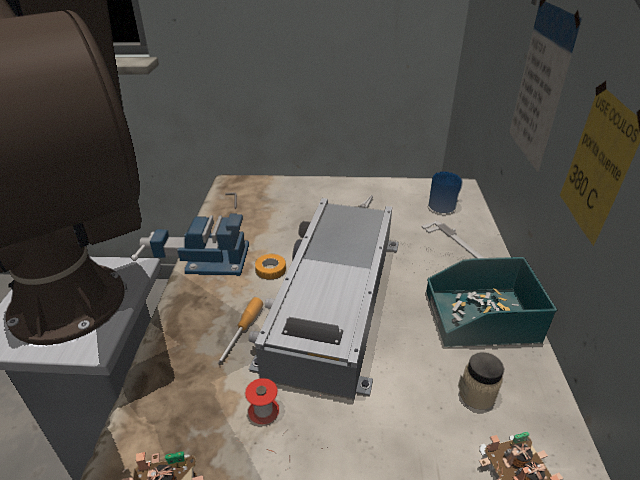

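The top view shows the box with rail corners at about (258,158), (472,193), (463,271), (247,235) and the pull at (443,228). The right end is clear apart from the spool at (481,264). The nut driver and tape lie in front.

```bash
cat > h.py <<'E'
import numpy as np, cv2
from plant import ctrl, optics
def ray(n,uv,z):
    c=optics.calibration(n);K=c['camera_matrix'];T=c['extrinsics']
    p=cv2.undistortPoints(np.array(uv,float).reshape(-1,1,2),K,c['distortion']).reshape(-1,2)
    R=T[:3,:3];o=-R.T@T[:3,3]
    d=np.c_[p,np.ones(len(p))]@R
    z=np.broadcast_to(z,(len(p),))
    return o+d*((z-o[2])/d[:,2])[:,None]
def cloud(n,d):
    c=optics.calibration(n);K=c['camera_matrix'];T=c['extrinsics']
    v,u=np.mgrid[:480,:640]
    p=cv2.undistortPoints(np.c_[u.ravel(),v.ravel()].astype(float).reshape(-1,1,2),K,c['distortion']).reshape(-1,2)
    X=np.c_[p,np.ones(len(p))]*d.reshape(-1,1)
    return ((X-T[:3,3])@T[:3,:3]).reshape(480,640,3)
def proj(n,P):
    c=optics.calibration(n);T=c['extrinsics']
    return cv2.projectPoints(np.array(P,float).reshape(-1,1,3),cv2.Rodrigues(T[:3,:3])[0],T[:3,3],c['camera_matrix'],c['distortion'])[0].reshape(-1,2)
E
python3 - <<'E'
from h import *
for n in('top','side'):
    d=np.load(f'pics/{n}0d.npy');C=cloud(n,d);Z=C[...,2]
    img=cv2.imread(f'pics/{n}0.png')
    m=((Z>78)&(Z<125)&(d>0)).astype(np.uint8)
    if n=='top': m[:150]=0;m[285:]=0;m[:,:235]=0;m[:,480:]=0
    else: m[:190]=0;m[:,:240]=0;m[400:]=0;m[:,400:]=0
    k,l,st,_=cv2.connectedComponentsWithStats(m);i=1+np.argmax(st[1:,4]);m=l==i
    P=C[m];print(n,st[i],np.percentile(P[:,2],[2,25,50,75,98]))
    r=cv2.minAreaRect(P[:,:2].astype(np.float32));print('rect',r,cv2.boxPoints(r))
    pm=(m&(img.max(2)<70)).astype(np.uint8)
    k,l,st,_=cv2.connectedComponentsWithStats(pm);i=1+np.argmax(st[1:,4]);Q=C[l==i];print('pull',st[i],Q.mean(0),np.percentile(Q[:,2],[5,50,95]),cv2.minAreaRect(Q[:,:2].astype(np.float32)))
a=cv2.imread('pics/top0.png')[140:300,230:500];cv2.imwrite('pics/topc.png',cv2.resize(a,None,fx=2.9,fy=2.9,interpolation=cv2.INTER_CUBIC))
E
```

```text
top [  244   157   230   115 17369] [ 81.03807866  84.96230171  87.88423174  91.55754514 100.69096514]
rect ((555.7603759765625, 38.847808837890625), (470.85418701171875, 189.19656372070312), 78.65802764892578) [[ 416.70938 -173.37747]
 [ 602.21106 -210.58572]
 [ 694.8114   251.07309]
 [ 509.3097   288.28134]]
pull [434 205  21  48 648] [ 529.04623993 -139.85050511   99.3147557 ] [ 88.05726793  94.56102282 112.63264826] ((529.6201171875, -141.57086181640625), (33.11603546142578, 98.75348663330078), 78.6260757446289)
side [  255   198   137   173 14237] [ 82.57647381  85.86169632  89.5355101   91.83368308 109.41570072]
rect ((556.30810546875, 39.781768798828125), (475.8498840332031, 186.66815185546875), 78.6643295288086) [[ 418.02902 -175.15642]
 [ 601.0558  -211.84727]
 [ 694.58716  254.71996]
 [ 511.56042  291.41083]]
pull [282 318  61  27 702] [ 528.86105774 -150.6951818    96.59379022] [ 90.18786815  93.69658537 108.14489036] ((527.9154052734375, -147.01719665527344), (28.849035263061523, 99.21083068847656), 80.36982727050781)
```

View pics/topc.png

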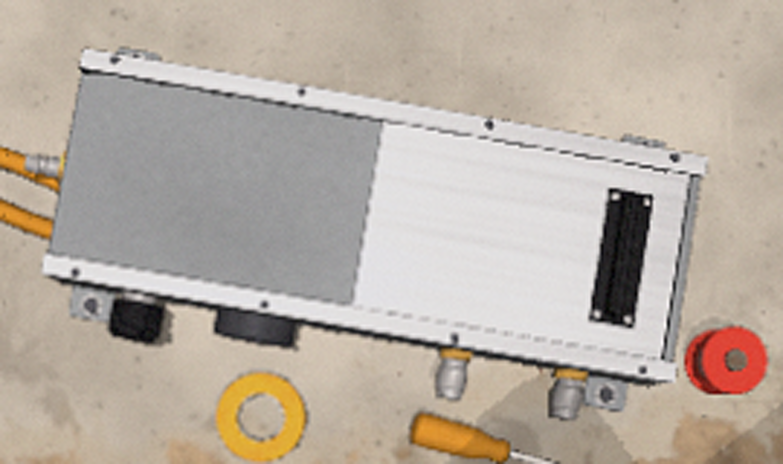

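```bash
python3 - <<'E'
from h import *
c=np.array([[84,50],[708,157],[676,380],[43,275]])/2.9-[0,0]+[230,140]-0.33
P=ray('top',c,97);print(P.round(1))
e=[np.linalg.norm(P[i]-P[(i+1)%4]) for i in range(4)];print('sides',e, 'c',P.mean(0))
for a,b in((0,1),(3,2)):
    v=P[a]-P[b];print(np.degrees(np.arctan2(-v[0],v[1])))
# pull top rib & base
g=np.array([[628,190],[611,324],[690,172],[666,360]])/2.9+[230,140]-.33
print(ray('top',g,[112,112,90,90]))
th=np.radians(-11.4);ex=np.array([np.cos(th),np.sin(th)]);ey=np.array([-np.sin(th),np.cos(th)]);o=P.mean(0)[:2]
img=cv2.imread('pics/side0.png')
def W(x,y,z):return [*(o+x*ex+y*ey),z]
for p in [(-85,-235,97),(85,-235,97),(85,235,97),(-85,235,97)]:
    u=proj('side',[W(*p)])[0];cv2.circle(img,(int(round(u[0])),int(round(u[1]))),2,(0,0,255),-1)
Q=ray('top',g[:2],112)
for q in Q: print('pull in box',(q[:2]-o)@ex,(q[:2]-o)@ey)
cv2.imwrite('pics/sidec.png',cv2.resize(img[180:420,220:480],None,fx=2.4,fy=2.4))
E
```

```text
[[ 692.3  250.    97. ]
 [ 601.8 -209.1   97. ]
 [ 438.  -177.4   97. ]
 [ 526.4  282.3   97. ]]
sides [np.float64(468.00444723455223), np.float64(166.8268952544276), np.float64(468.1069616429506), np.float64(168.99126365138974)] c [564.63100123  36.45195539  97.        ]
-11.15109720341506
-10.886143439954079
[[ 576.38437146 -144.01327289  112.        ]
 [ 479.54304874 -127.33018726  112.        ]
 [ 591.85395459 -196.88651692   90.        ]
 [ 452.95727541 -172.35862771   90.        ]]
pull in box 47.19176709557253 -174.581721404931
pull in box -51.036524415665816 -177.36917174432668
```

View pics/sidec.png

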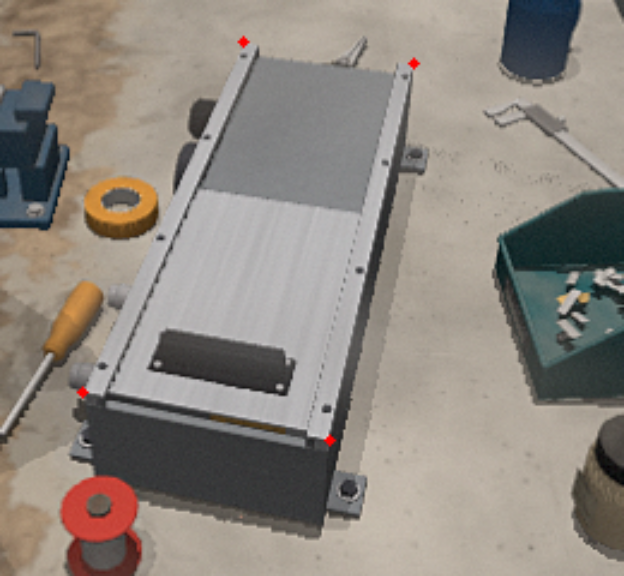

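```bash
cat >> h.py <<'E'
yaw=np.radians(-11.0);ex=np.array([np.cos(yaw),np.sin(yaw),0]);ey=np.array([-np.sin(yaw),np.cos(yaw),0]);O=np.array([564.6,36.5,0])
def W(x,y,z): return O+x*ex+y*ey+[0,0,z]
def B(p): q=np.array(p)-O; return np.array([q@ex,q@ey,p[2]])
def go(*t):
    s=ctrl.sense();R=cv2.Rodrigues(np.array(s['tool_rot']))[0]
    print('t',s['time'],'box tcp',B(s['tcp_pos']).round(1),'F',np.array(s['ft_force']).round(1),'open',round(s['opening'],2))
    print('tool x in box',[round(float(R[:,0]@e),3) for e in(ex,ey)],'tool y',[round(float(R[:,1]@e),3) for e in(ex,ey)], 'q',np.round(s['qpos'],2))
    for p in t: print(p,'-> cm',((R.T@(W(*p)-s['tcp_pos']))/10).round(2))
E
python3 - <<'E'
from h import *
go((0,-205,203),(0,-205,99))
E
```

```text
t 0.1 box tcp [-190.3 -715.9  203.3] F [ 0.  -0.4 -0.7] open 1.0
tool x in box [-0.848, -0.529] tool y [-0.529, 0.848] q [-0.92  0.36  0.01 -0.   -1.22 -0.29]
(0, -205, 203) -> cm [-43.18  33.28   0.07]
(0, -205, 99) -> cm [-43.18  33.26  10.47]
```

```bash
python3 -m inch '[{"dx":-5,"dy":3.5,"roll":-10,"grip":0},{"dx":-9,"dy":7,"roll":-20,"grip":0},{"dx":-13,"dy":10,"roll":-30,"grip":0},{"dx":-17,"dy":13.5,"roll":-40,"grip":0},{"dx":-21.5,"dy":16.6,"roll":-50,"grip":0}]'; python3 - <<'E'
from h import *
go((0,-205,203),(0,-205,99))
E
```

```text
t 0.1 box tcp [-190.3 -715.9  203.3] F [ 0.  -0.4 -0.7] open 1.0
tool x in box [-0.848, -0.529] tool y [-0.529, 0.848] q [-0.92  0.36  0.01 -0.   -1.22 -0.29]
(0, -205, 203) -> cm [-43.18  33.28   0.07]
(0, -205, 99) -> cm [-43.18  33.26  10.47]validation failed for argument at $[0]...
```

```bash
python3 -m inch '[{"dx":-5,"dy":3.5,"dz":0,"roll":-10,"grip":0.0}]' 2>&1 | head -c 3000; echo; python3 -m inch --help 2>&1 | head -30
```

```text
time: 0.22
tcp_pos: [274.2, -580.8, 202.4]
tool_rot: [0.837, -3.027, -0.003]
ft_force: [1.7, 1.1, -0.5]
opening: 0.814

invalid input: not JSON, or not a number
```

All five fields seem to be required in each row.

```bash
python3 - <<'E'
from h import *
go((0,-205,203))
E
```

```text
t 0.225 box tcp [-167.3 -661.4  202.4] F [ 1.7  1.1 -0.5] open 0.81
tool x in box [-0.744, -0.668] tool y [-0.668, 0.744] q [-0.83  0.31 -0.07  0.   -1.2  -0.21]
(0, -205, 203) -> cm [-42.93  22.8   -0.05]
```

```bash
python3 -m inch '[{"dx":-5,"dy":2.7,"dz":0,"roll":-10,"grip":0},{"dx":-10,"dy":5.4,"dz":0,"roll":-20,"grip":0},{"dx":-15,"dy":8,"dz":0,"roll":-30,"grip":0},{"dx":-20,"dy":10.6,"dz":0,"roll":-40,"grip":0},{"dx":-25,"dy":13.3,"dz":0,"roll":-48,"grip":0}]'; python3 - <<'E'
from h import *
go((0,-205,203),(0,-205,99))
E
```

```text
time: 0.85
tcp_pos: [422.1, -335.4, 203.9]
tool_rot: [-2.003, 2.42, 0.0]
ft_force: [0.7, -0.3, -0.1]
opening: -0.0
t 0.85 box tcp [ -68.9 -392.2  203.9] F [ 0.7 -0.3 -0.1] open -0.0
tool x in box [0.004, -1.0] tool y [-1.0, -0.004] q [-0.31  0.14 -0.29 -0.   -1.15  0.12]
(0, -205, 203) -> cm [-18.69  -6.97   0.1 ]
(0, -205, 99) -> cm [-18.69  -6.97  10.5 ]
```

```bash
python3 -m inch '[{"dx":-5,"dy":-2,"dz":0,"roll":0,"grip":0},{"dx":-10,"dy":-4,"dz":0,"roll":0,"grip":0},{"dx":-15,"dy":-6,"dz":0,"roll":0,"grip":0},{"dx":-18,"dy":-7,"dz":3,"roll":0,"grip":0},{"dx":-18,"dy":-7,"dz":6,"roll":0,"grip":0}]'; python3 - <<'E'
from h import *
go((0,-212,99),(0,-212,120))
p,d=optics.grab_frame('side');cv2.imwrite('pics/s1.png',cv2.resize(p[180:420,180:500],None,fx=2.4,fy=2.4))
p,d=optics.grab_frame('top');cv2.imwrite('pics/t1.png',cv2.resize(p[140:300,230:500],None,fx=2.9,fy=2.9))
E
```

```text
time: 1.48
tcp_pos: [525.9, -171.7, 143.3]
tool_rot: [-2.0, 2.421, -0.0]
ft_force: [0.3, -0.0, -0.6]
opening: -0.001
t 1.475 box tcp [   1.7 -211.8  143.3] F [ 0.3 -0.  -0.6] open -0.0
tool x in box [0.002, -1.0] tool y [-1.0, -0.002] q [ 0.04  0.21 -0.35 -0.   -1.02 -0.23]
(0, -212, 99) -> cm [0.02 0.17 4.43]
(0, -212, 120) -> cm [0.02 0.17 2.33]
```

View pics/s1.png

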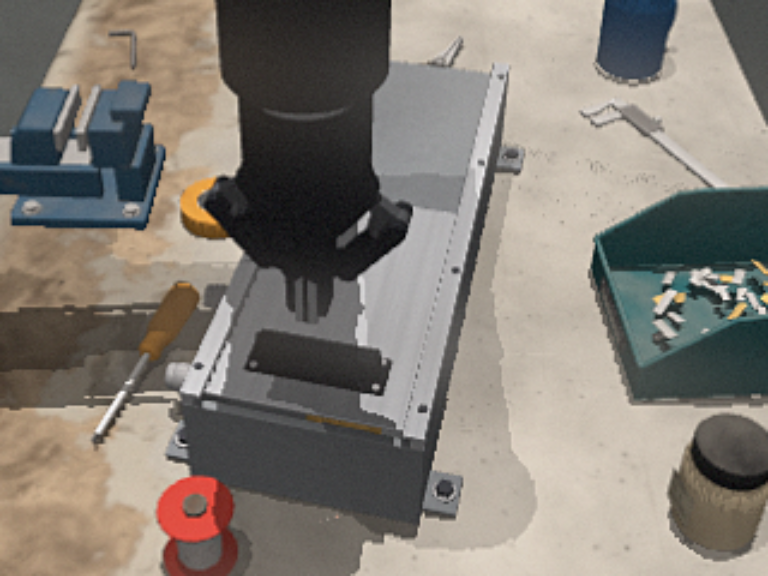

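View pics/t1.png

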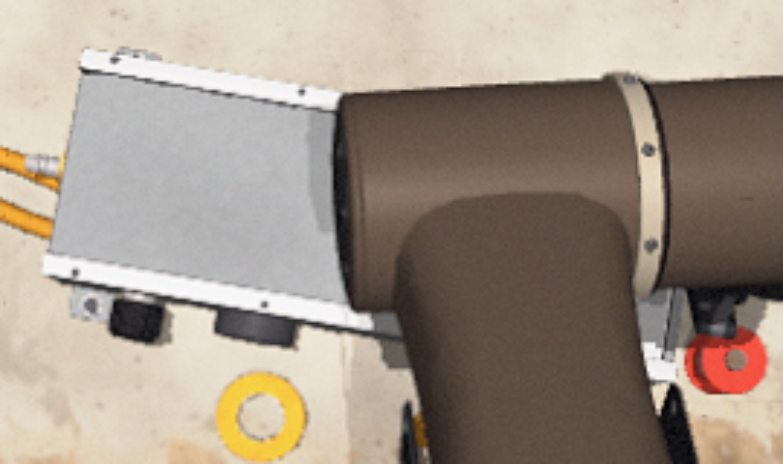

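```bash
python3 - <<'E'
from h import *
s=ctrl.sense()
for p in (s['tcp_pos'],W(0,-212,90),W(0,-183,112),W(0,-176,112)): 
    u=proj('side',[p])[0];print(B(p),u,(u-[180,180])*2.4)
# pull rib: ends of top edge and bottom-right of front base in s1
c=np.array([[258,332],[391,354],[250,370],[385,392]])/2.4+[180,180]-.3
for q in ray('side',c,[112,112,92,92]): print(B(q).round(1))
E
```

```text
[  -1.47877812 -213.53276402  140.66007655] [307.04052757 324.16516204] [304.89726616 345.9963889 ]
[-4.05771104e-14 -2.12000000e+02  9.00000000e+01] [308.69058898 345.22286112] [308.85741356 396.53486669]
[ 4.71154959e-14 -1.83000000e+02  1.12000000e+02] [312.82278654 323.25540298] [318.7746877  343.81296714]
[ 3.95510923e-14 -1.76000000e+02  1.12000000e+02] [313.83466547 320.27293815] [321.20319712 336.65505155]
[ -44.9 -181.4  112. ]
[  49.8 -180.2  112. ]
[ -46.3 -199.5   92. ]
[  49.5 -197.1   92. ]
```

```bash
python3 - <<'E'
from h import *
s=ctrl.sense();print(s['tcp_pos'],s['time'])
p,d=optics.grab_frame('side');C=cloud('side',d)
u=proj('side',[s['tcp_pos']])[0];print(u)
for r in range(296,345,4): print(r,[tuple(B(C[r,c]).round(0)) for c in (302,307,312)])
q=cv2.resize(p[270:360,260:380],None,fx=6,fy=6);cv2.circle(q,tuple(int(v) for v in (u-[260,270])*6+3),4,(0,255,0),1);cv2.imwrite('pics/s2.png',q)
E
```

```text
[ 522.40441902 -172.82740155  140.66007655] 1.575
[307.04052757 324.16516204]
296 [(np.float64(-5.0), np.float64(-225.0), np.float64(211.0)), (np.float64(3.0), np.float64(-226.0), np.float64(213.0)), (np.float64(10.0), np.float64(-225.0), np.float64(214.0))]
300 [(np.float64(-5.0), np.float64(-225.0), np.float64(203.0)), (np.float64(3.0), np.float64(-225.0), np.float64(204.0)), (np.float64(9.0), np.float64(-222.0), np.float64(203.0))]
304 [(np.float64(-6.0), np.float64(-224.0), np.float64(193.0)), (np.float64(2.0), np.float64(-225.0), np.float64(196.0)), (np.float64(9.0), np.float64(-221.0), np.float64(194.0))]
308 [(np.float64(-5.0), np.float64(-225.0), np.float64(186.0)), (np.float64(2.0), np.float64(-225.0), np.float64(188.0)), (np.float64(9.0), np.float64(-222.0), np.float64(186.0))]
312 [(np.float64(-6.0), np.float64(-225.0), np.float64(177.0)), (np.float64(2.0), np.float64(-225.0), np.float64(180.0)), (np.float64(9.0), np.float64(-220.0), np.float64(176.0))]
316 [(np.float64(-28.0), np.float64(-149.0), np.float64(89.0)), (np.float64(-20.0), np.float64(-147.0), np.float64(89.0))
[... 625 characters left out ...]
4(-18.0), np.float64(-189.0), np.float64(92.0)), (np.float64(-9.0), np.float64(-189.0), np.float64(95.0)), (np.float64(0.0), np.float64(-190.0), np.float64(98.0))]
336 [(np.float64(-15.0), np.float64(-197.0), np.float64(92.0)), (np.float64(-7.0), np.float64(-196.0), np.float64(93.0)), (np.float64(1.0), np.float64(-193.0), np.float64(93.0))]
340 [(np.float64(-14.0), np.float64(-204.0), np.float64(90.0)), (np.float64(-6.0), np.float64(-201.0), np.float64(89.0)), (np.float64(3.0), np.float64(-200.0), np.float64(90.0))]
344 [(np.float64(-11.0), np.float64(-212.0), np.float64(90.0)), (np.float64(-3.0), np.float64(-211.0), np.float64(91.0)), (np.float64(4.0), np.float64(-207.0), np.float64(89.0))]
```

View pics/s2.png

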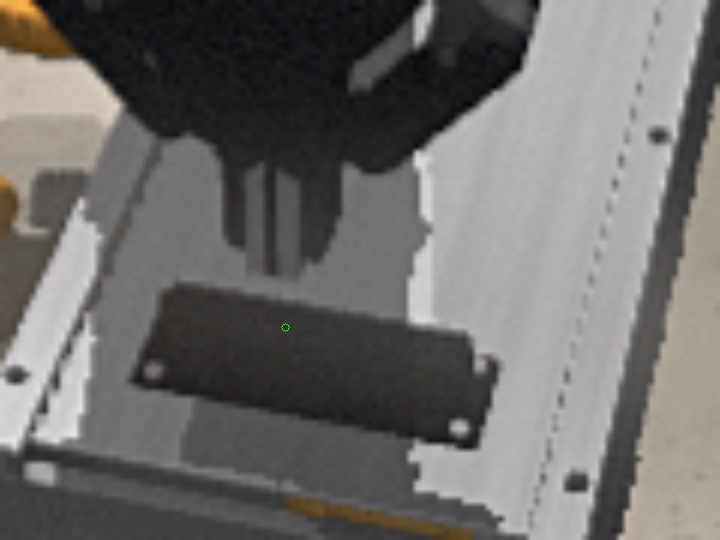

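The visible fingertips end at about (275,275) in the crop, which is z≈170. The reported TCP projects to (285,327), z≈141. That is a disagreement of roughly 29 mm, so I'll descend in steps and check.

```bash
python3 -m inch '[{"dx":0,"dy":0,"dz":1,"roll":0,"grip":0},{"dx":0,"dy":0,"dz":2,"roll":0,"grip":0},{"dx":0,"dy":0,"dz":2.6,"roll":0,"grip":0},{"dx":0,"dy":0,"dz":2.6,"roll":0,"grip":0}]';  python3 - <<'E'
from h import *
go((0,-212,99))
s=ctrl.sense()
p,d=optics.grab_frame('side');C=cloud('side',d)
u=proj('side',[s['tcp_pos']])[0];print(u)
for r in range(300,345,2): print(r,[tuple(int(v) for v in B(C[r,c])) for c in (304,307,310)])
q=cv2.resize(p[270:360,260:380],None,fx=6,fy=6);cv2.circle(q,tuple(int(v) for v in (u-[260,270])*6+3),4,(0,255,0),1);cv2.imwrite('pics/s3.png',q)
E
```

```text
time: 2.12
tcp_pos: [524.4, -174.0, 117.7]
tool_rot: [1.997, -2.425, -0.001]
ft_force: [-1.1, 0.2, 1.0]
opening: 0.002
t 2.125 box tcp [   0.7 -214.3  117.7] F [-1.1  0.2  1. ] open 0.0
tool x in box [-0.001, -1.0] tool y [-1.0, 0.001] q [ 0.03  0.23 -0.38 -0.   -0.96 -0.23]
(0, -212, 99) -> cm [-0.23  0.07  1.87]
[308.47250434 334.75677938]
300 [(-2, -222, 200), (3, -229, 209), (8, -230, 210)]
302 [(-2, -225, 199), (-1, -211, 186), (7, -226, 202)]
304 [(-1, -225, 195), (-1, -211, 182), (7, -225, 197)]
306 [(-1, -226, 192), (2, -226, 193), (7, -225, 193)]
308 [(-2, -225, 187), (2, -225, 188), (7, -227, 191)]
310 [(-2, -225, 182), (1, -224, 182), (7, -226, 186)]
312 [(-2, -225, 179), (2, -225, 180), (6, -225, 181)]
314 [(-2, -224, 173), (2, -225, 175), (6, -224, 175)]
316 [(-2, -226, 171), (1, -225, 170), (6, -224, 171)]
318 [(-2, -226, 166), (2, -226, 168), (6, -224, 167)]
320 [(-2, -226, 162), (2, -226, 163), (6, -224, 163)]
322 [(-2, -226, 157), (1, -224, 157), (6, -225, 159)]
324 [(-3, -224, 151), (2, -226, 154), (6, -225, 155)]
326 [(-3, -224, 147), (1, -225, 149), (6, -226, 151)]
328 [(-14, -187, 101), (-8, -190, 106), (-3, -189, 106)]
330 [(-13, -188, 98), (-8, -188, 99), (-3, -190, 102)]
332 [(-14, -188, 92), (-9, -187, 93), (-3, -187, 95)]
334 [(-13, -191, 91), (-8, -189, 91), (-3, -188, 91)]
336 [(-12, -195, 91), (-7, -195, 92), (-2, -192, 91)]
338 [(-11, -197, 89), (-6, -198, 90), (-1, -198, 92)]
340 [(-10, -201, 88), (-5, -202, 90), (0, -201, 91)]
342 [(-9, -206, 89), (-4, -205, 89), (0, -205, 90)]
344 [(-8, -211, 90), (-4, -207, 87), (1, -209, 90)]
```

View pics/s3.png

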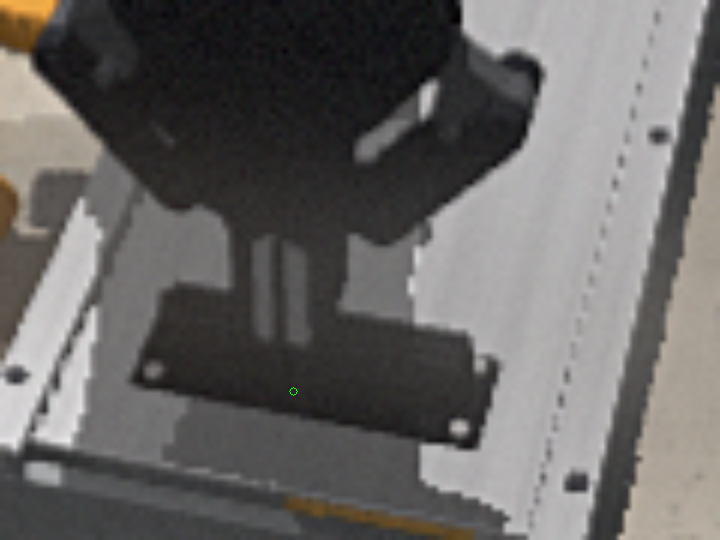

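Visible tip at (280,345) in the crop, z≈147, while the TCP reads 118, so the 29 mm offset is consistent. I'll settle it by touch: go to TCP z≈99 and push sideways gently.

```bash
python3 -m inch '[{"dx":0,"dy":0,"dz":0.6,"roll":0,"grip":0},{"dx":0,"dy":0,"dz":1.2,"roll":0,"grip":0},{"dx":0,"dy":0,"dz":1.6,"roll":0,"grip":0},{"dx":0,"dy":0,"dz":1.6,"roll":0,"grip":0}]';  python3 -m inch '[{"dx":-0.8,"dy":0,"dz":0,"roll":0,"grip":0},{"dx":-1.5,"dy":0,"dz":0,"roll":0,"grip":0},{"dx":-2.0,"dy":0,"dz":0,"roll":0,"grip":0}]';python3 - <<'E'
from h import *
go((0,-194,99))
E
```

```text
time: 2.68
tcp_pos: [524.4, -173.8, 101.7]
tool_rot: [1.997, -2.424, -0.001]
ft_force: [0.1, -0.3, -0.0]
opening: 0.004
time: 3.05
tcp_pos: [528.8, -153.5, 102.3]
tool_rot: [-1.998, 2.424, -0.0]
ft_force: [0.2, -1.4, 0.6]
opening: -0.001
t 3.05 box tcp [   1.1 -193.4  102.3] F [ 0.2 -1.4  0.6] open -0.0
tool x in box [-0.0, -1.0] tool y [-1.0, 0.0] q [ 0.07  0.25 -0.4   0.   -0.92 -0.27]
(0, -194, 99) -> cm [0.06 0.12 0.33]
```

```bash
python3 -m inch '[{"dx":-0.4,"dy":0,"dz":0,"roll":0,"grip":0},{"dx":-0.8,"dy":0,"dz":0,"roll":0,"grip":0},{"dx":-1.2,"dy":0,"dz":0,"roll":0,"grip":0}]';python3 - <<'E'
from h import *
go((0,-194,99))
s=ctrl.sense()
p,d=optics.grab_frame('side')
u=proj('side',[s['tcp_pos']])[0];print(u)
q=cv2.resize(p[270:360,260:380],None,fx=6,fy=6);cv2.circle(q,tuple(int(v) for v in (u-[260,270])*6+3),4,(0,255,0),1);cv2.imwrite('pics/s4.png',q)
E
```

```text
time: 3.42
tcp_pos: [530.9, -142.2, 102.1]
tool_rot: [1.997, -2.425, -0.0]
ft_force: [0.1, -0.5, -0.0]
opening: -0.001
t 3.425 box tcp [   1.  -181.9  102.1] F [ 0.1 -0.5 -0. ] open -0.0
tool x in box [-0.001, -1.0] tool y [-1.0, 0.001] q [ 0.09  0.24 -0.4  -0.   -0.92 -0.29]
(0, -194, 99) -> cm [1.21 0.1  0.31]
[313.62314259 327.00599972]
```

View pics/s4.png

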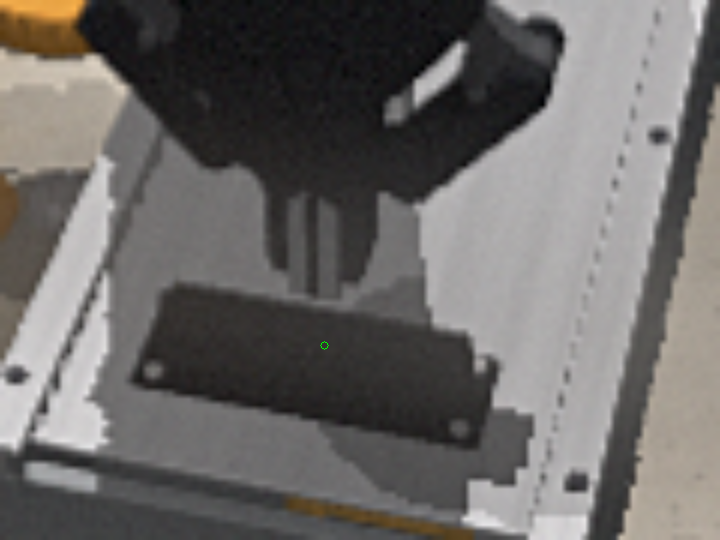

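No contact, and the pull didn't move with the tips passing over it at (320,295) in the crop. So the real tips sit about 29 mm above the reported TCP, and I'll use tip z = TCP z + 29. Next I back off, descend and push again.

```bash
python3 -m inch '[{"dx":1.6,"dy":0.1,"dz":0,"roll":0,"grip":0},{"dx":3.1,"dy":0.1,"dz":0,"roll":0,"grip":0},{"dx":3.1,"dy":0.1,"dz":0.8,"roll":0,"grip":0},{"dx":3.1,"dy":0.1,"dz":1.4,"roll":0,"grip":0},{"dx":3.1,"dy":0.1,"dz":1.4,"roll":0,"grip":0}]';python3 -m inch '[{"dx":0,"dy":0,"dz":0.4,"roll":0,"grip":0},{"dx":0,"dy":0,"dz":0.8,"roll":0,"grip":0},{"dx":0,"dy":0,"dz":0.8,"roll":0,"grip":0}]';python3 - <<'E'
from h import *
go((0,-212,71))
s=ctrl.sense()
p,d=optics.grab_frame('side');C=cloud('side',d)
for r in range(310,350,3): print(r,[tuple(int(v) for v in B(C[r,c])) for c in (304,307,310)])
q=cv2.resize(p[270:360,260:380],None,fx=6,fy=6);cv2.imwrite('pics/s5.png',q)
E
```

```text
time: 4.1
tcp_pos: [523.4, -172.7, 87.3]
tool_rot: [1.996, -2.424, -0.002]
ft_force: [-0.2, -0.5, -1.0]
opening: 0.001
time: 4.47
tcp_pos: [523.7, -172.5, 79.7]
tool_rot: [1.997, -2.424, -0.001]
ft_force: [0.5, -0.2, 0.2]
opening: 0.0
t 4.475 box tcp [-2.000e-01 -2.129e+02  7.970e+01] F [ 0.5 -0.2  0.2] open 0.0
tool x in box [-0.001, -1.0] tool y [-1.0, 0.001] q [ 0.04  0.27 -0.43 -0.   -0.87 -0.23]
(0, -212, 71) -> cm [-0.1  -0.02  0.87]
310 [(-5, -216, 173), (1, -222, 180), (8, -229, 189)]
313 [(-4, -218, 169), (-3, -204, 155), (7, -229, 182)]
316 [(-3, -221, 166), (-2, -207, 152), (8, -230, 177)]
319 [(-3, -222, 160), (-2, -208, 146), (7, -226, 167)]
322 [(-3, -224, 156), (-1, -213, 145), (6, -223, 157)]
325 [(-2, -226, 151), (1, -224, 150), (6, -225, 153)]
328 [(-3, -225, 143), (1, -224, 144), (6, -223, 144)]
331 [(-3, -223, 135), (0, -223, 136), (5, -223, 137)]
334 [(-3, -224, 129), (0, -223, 129), (5, -224, 131)]
337 [(-4, -223, 121), (0, -223, 122), (5, -223, 124)]
340 [(-4, -224, 114), (0, -224, 116), (5, -224, 117)]
343 [(-9, -207, 88), (-4, -207, 89), (5, -223, 110)]
346 [(-7, -214, 89), (-2, -215, 91), (2, -212, 89)]
349 [(-5, -220, 89), (-1, -219, 88), (4, -219, 90)]
```

View pics/s5.png

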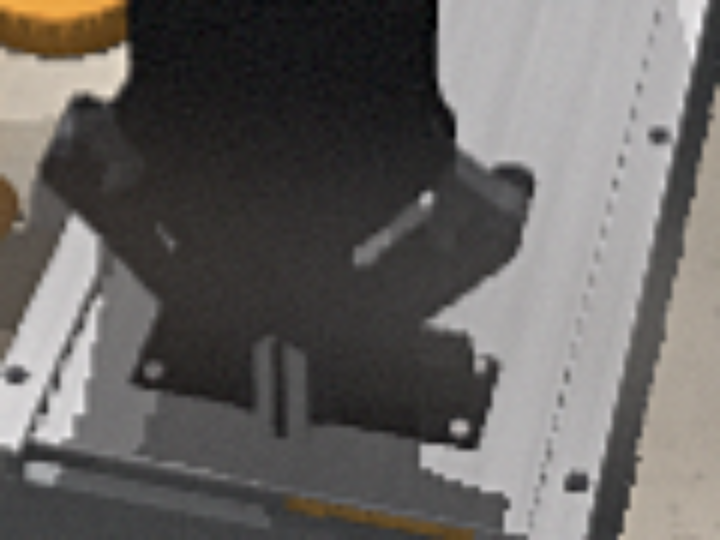

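```bash
python3 -m inch '[{"dx":0,"dy":0,"dz":0.5,"roll":0,"grip":0},{"dx":0,"dy":0,"dz":0.9,"roll":0,"grip":0},{"dx":-0.6,"dy":0,"dz":0.9,"roll":0,"grip":0},{"dx":-1.2,"dy":0,"dz":0.9,"roll":0,"grip":0},{"dx":-1.8,"dy":0,"dz":0.9,"roll":0,"grip":0}]';python3 -m inch '[{"dx":-0.7,"dy":0,"dz":0,"roll":0,"grip":0},{"dx":-1.4,"dy":0,"dz":0,"roll":0,"grip":0},{"dx":-2.1,"dy":0,"dz":0,"roll":0,"grip":0},{"dx":-2.8,"dy":0,"dz":0,"roll":0,"grip":0}]';python3 - <<'E'
from h import *
go((0,27,71))
s=ctrl.sense()
p,d=optics.grab_frame('side')
cv2.imwrite('pics/s6.png',cv2.resize(p[240:380,220:400],None,fx=4,fy=4))
E
```

```text
time: 5.15
tcp_pos: [527.5, -154.8, 71.2]
tool_rot: [1.998, -2.424, 0.001]
ft_force: [0.2, -3.1, -1.1]
opening: -0.002
time: 5.65
tcp_pos: [533.0, -127.1, 71.2]
tool_rot: [-1.997, 2.425, -0.0]
ft_force: [2.1, -3.5, -1.9]
opening: 0.001
t 5.65 box tcp [   0.2 -166.6   71.2] F [ 2.1 -3.5 -1.9] open 0.0
tool x in box [-0.001, -1.0] tool y [-1.0, 0.001] q [ 0.12  0.28 -0.44  0.   -0.85 -0.32]
(0, 27, 71) -> cm [-19.36   0.03   0.02]
```

View pics/s6.png

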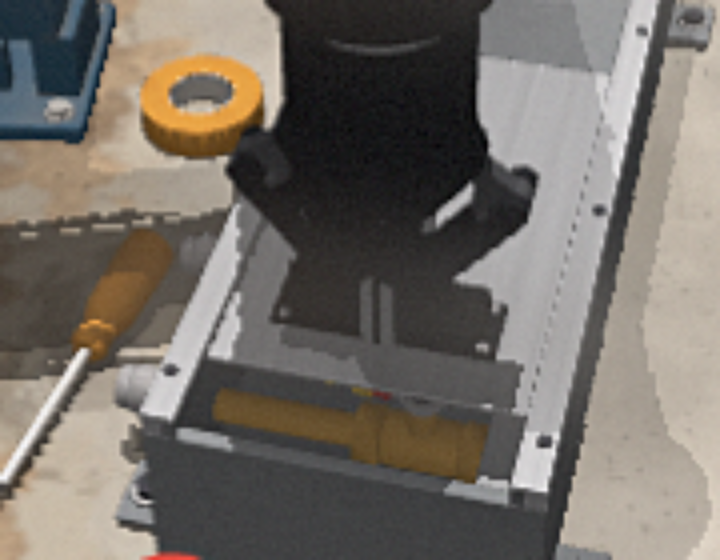

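The cover slides at about 3.5 N. A bit of yellow and red already shows at (370,393), so the red handle is on the right valve.

```bash
python3 -m inch '[{"dx":-2,"dy":0,"dz":0,"roll":0,"grip":0},{"dx":-4,"dy":0,"dz":0,"roll":0,"grip":0},{"dx":-6,"dy":0,"dz":0,"roll":0,"grip":0},{"dx":-8,"dy":0,"dz":0,"roll":0,"grip":0},{"dx":-10,"dy":0,"dz":0,"roll":0,"grip":0}]';python3 -m inch '[{"dx":-2,"dy":0,"dz":0,"roll":0,"grip":0},{"dx":-4,"dy":0,"dz":0,"roll":0,"grip":0},{"dx":-6,"dy":0,"dz":0,"roll":0,"grip":0},{"dx":-7,"dy":0,"dz":0,"roll":0,"grip":0},{"dx":-8,"dy":0,"dz":0,"roll":0,"grip":0}]';python3 - <<'E'
from h import *
go((0,27,71))
E
```

```text
time: 6.32
tcp_pos: [552.4, -28.2, 71.3]
tool_rot: [-1.998, 2.424, -0.001]
ft_force: [3.2, -5.3, -0.3]
opening: 0.004
time: 6.95
tcp_pos: [567.4, 49.7, 71.3]
tool_rot: [-1.998, 2.424, -0.0]
ft_force: [1.3, -3.6, 0.9]
opening: 0.004
t 6.95 box tcp [ 0.2 13.5 71.3] F [ 1.3 -3.6  0.9] open 0.0
tool x in box [-0.0, -1.0] tool y [-1.0, 0.0] q [ 0.43  0.31 -0.4   0.   -0.87 -0.62]
(0, 27, 71) -> cm [-1.35  0.02  0.03]
```

```bash
python3 -m inch '[{"dx":-0.3,"dy":0,"dz":0,"roll":0,"grip":0},{"dx":-0.6,"dy":0,"dz":0,"roll":0,"grip":0},{"dx":-0.9,"dy":0,"dz":0,"roll":0,"grip":0}]';python3 -m inch '[{"dx":-0.3,"dy":0,"dz":0,"roll":0,"grip":0},{"dx":-0.6,"dy":0,"dz":0,"roll":0,"grip":0}]';python3 - <<'E'
from h import *
go((0,27,71))
E
```

```text
time: 7.32
tcp_pos: [567.9, 54.7, 71.2]
tool_rot: [1.994, -2.421, 0.003]
ft_force: [2.9, -26.5, 3.6]
opening: -0.001
time: 7.58
tcp_pos: [567.6, 54.9, 71.2]
tool_rot: [1.988, -2.416, 0.008]
ft_force: [7.3, -51.9, 6.6]
opening: -0.001
t 7.575 box tcp [-0.5 18.6 71.2] F [  7.3 -51.9   6.6] open -0.0
tool x in box [-0.002, -1.0] tool y [-1.0, 0.002] q [ 0.45  0.31 -0.39  0.01 -0.88 -0.65]
(0, 27, 71) -> cm [-0.84 -0.05  0.01]
```

The cover hit its stop: the force rose and the TCP held at y=18.6. I'll back off right away, lift, and look.

```bash
python3 -m inch '[{"dx":1.5,"dy":0,"dz":0,"roll":0,"grip":0},{"dx":3,"dy":0,"dz":0,"roll":0,"grip":0},{"dx":3,"dy":0,"dz":-4,"roll":0,"grip":0},{"dx":3,"dy":3,"dz":-8,"roll":0,"grip":0},{"dx":3,"dy":8,"dz":-11,"roll":0,"grip":0}]';python3 -m inch '[{"dx":0,"dy":6,"dz":0,"roll":0,"grip":0},{"dx":0,"dy":12,"dz":0,"roll":0,"grip":0}]';python3 - <<'E'
from h import *
go()
for n in('top','side'):
    p,d=optics.grab_frame(n);cv2.imwrite(f'pics/{n}7.png',p);np.save(f'pics/{n}7d.npy',d)
p=cv2.imread('pics/top7.png');cv2.imwrite('pics/t7.png',cv2.resize(p[140:300,230:500],None,fx=2.9,fy=2.9))
p=cv2.imread('pics/side7.png');cv2.imwrite('pics/s7.png',cv2.resize(p[200:400,220:420],None,fx=3,fy=3))
E
```

```text
time: 8.2
tcp_pos: [486.0, 50.3, 182.2]
tool_rot: [-1.996, 2.425, 0.0]
ft_force: [-0.7, 1.2, 0.1]
opening: 0.0
time: 8.45
tcp_pos: [366.4, 73.1, 181.1]
tool_rot: [-1.995, 2.425, 0.002]
ft_force: [-1.3, 1.9, 0.0]
opening: -0.0
t 8.45 box tcp [-201.5   -1.9  181.1] F [-1.3  1.9  0. ] open -0.0
tool x in box [-0.002, -1.0] tool y [-1.0, 0.002] q [ 0.73 -0.15 -0.63 -0.   -1.1  -0.93]
```

View pics/t7.png

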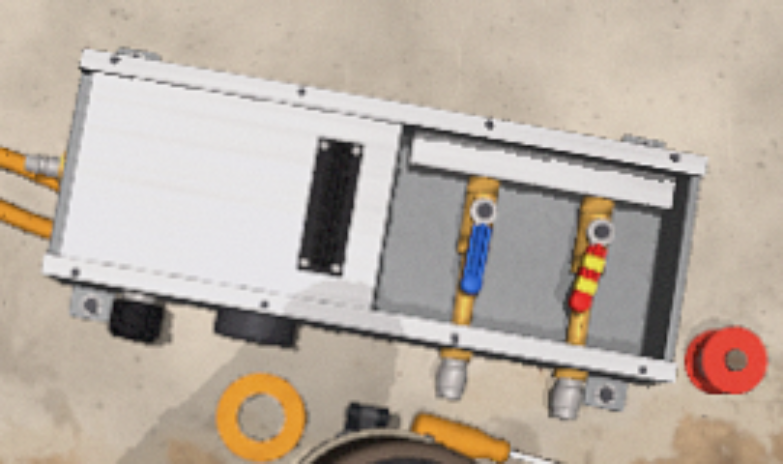

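View pics/s7.png

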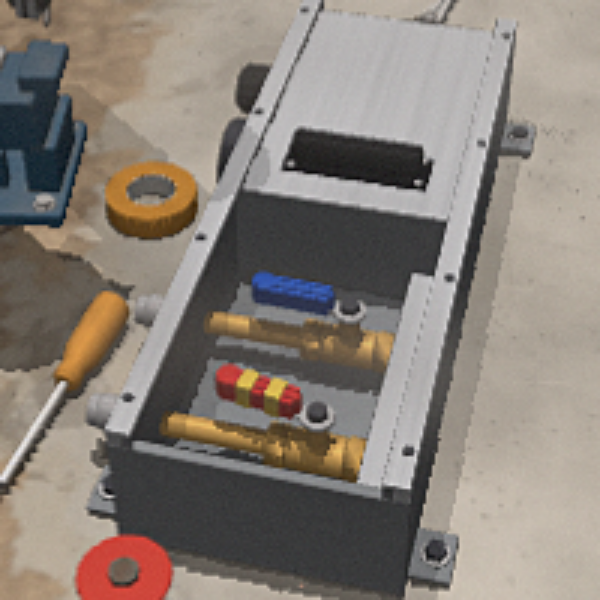

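The cover is open. The blue handle is in line with its pipe at (475,260). The red handle has its pivot at (601,231) and tip at (580,305), slightly turned. Now measuring these.

```bash
python3 - <<'E'
from h import *
c=np.array([[601,231],[579,308],[484,210],[470,290],[402,125],[376,307]])/2.9+[230,140]-.33
for q in ray('top',c,[78,72,78,72,90,90]): print(B(q).round(1))
for n in('top','side'):
    p=cv2.imread(f'pics/{n}7.png');d=np.load(f'pics/{n}7d.npy');C=cloud(n,d)
    h=cv2.cvtColor(p,cv2.COLOR_BGR2HSV)
    for nm,m in(('red',((h[...,0]<8)|(h[...,0]>172))&(h[...,1]>150)&(h[...,2]>80)),('yel',(abs(h[...,0].astype(int)-28)<5)&(h[...,1]>180)&(h[...,2]>120)),('blue',(abs(h[...,0].astype(int)-110)<12)&(h[...,1]>150))):
        P=C[m&(d>0)].reshape(-1,3);Q=np.array([B(x) for x in P])
        k=(abs(Q[:,0])<77)&(Q[:,1]>-227)&(Q[:,1]<0)&(Q[:,2]>50);Q=Q[k]
        if len(Q)>5:
            a=cv2.fitLine(Q[:,:2].astype(np.float32),cv2.DIST_L2,0,.01,.01).ravel()
            print(n,nm,len(Q),Q.mean(0).round(1),Q.min(0).round(0),Q.max(0).round(0),np.degrees(np.arctan2(a[1],a[0])).round(1))
E
```

```text
[  18.1 -166.5   78. ]
[ -40.9 -159.9   72. ]
[ 18.8 -77.5  78. ]
[-41.2 -77.2  72. ]
[69.3 -6.5 90. ]
[-66.6  -9.1  90. ]
top red 84 [ -22.1 -161.3   75.9] [ -42. -172.   65.] [   8. -152.   83.] -10.5
top yel 10 [ -10.9 -160.4   75.9] [ -24. -170.   68.] [  -2. -155.   79.] -22.4
top blue 146 [-18.5 -77.1  77.3] [-43. -84.  70.] [  9. -70.  82.] -2.5
side red 128 [ -18.7 -166.1   75.9] [ -43. -174.   63.] [   8. -155.   80.] -8.6Traceback (most recent call last):
  File "<stdin>", line 9, in <module>
IndexError: too many indices for array: array is 1-dimensional, but 2 were indexed
```

```bash
python3 -m inch '[{"dx":4,"dy":-4,"dz":0,"roll":0,"grip":0},{"dx":8,"dy":-8,"dz":0,"roll":0,"grip":0},{"dx":12,"dy":-12,"dz":0,"roll":0,"grip":0},{"dx":16,"dy":-16,"dz":0,"roll":0,"grip":0},{"dx":19.5,"dy":-18,"dz":2,"roll":0,"grip":0}]';python3 -m inch '[{"dx":0,"dy":0,"dz":4,"roll":0,"grip":0},{"dx":0,"dy":0,"dz":6,"roll":0,"grip":0},{"dx":0,"dy":0,"dz":6,"roll":0,"grip":0}]';python3 - <<'E'
from h import *
go((-23,-197,37))
pv=np.array([19,-167.5]);r=42
for a in (8,20,40,60,75,85,90):
    t=np.radians(a);u=np.array([-np.cos(t),np.sin(t)]);m=np.array([np.sin(t),np.cos(t)])
    print(a,(pv+r*u-(7.5+14.5*m[0]+11*m[1])*m).round(0))
E
```

```text
time: 9.18
tcp_pos: [509.9, -155.0, 161.6]
tool_rot: [-1.995, 2.423, -0.003]
ft_force: [0.6, 0.6, -0.2]
opening: -0.001
time: 9.55
tcp_pos: [506.2, -153.1, 99.5]
tool_rot: [1.995, -2.424, -0.004]
ft_force: [-0.5, -0.0, 0.8]
opening: -0.002
t 9.55 box tcp [ -21.1 -197.3   99.5] F [-0.5 -0.   0.8] open -0.0
tool x in box [-0.001, -1.0] tool y [-1.0, 0.001] q [ 0.08  0.22 -0.45 -0.   -0.91 -0.27]
(-23, -197, 37) -> cm [-0.03  0.17  6.25]
8 [ -25. -182.]
20 [ -28. -175.]
40 [ -29. -160.]
60 [ -24. -144.]
75 [ -15. -133.]
85 [  -7. -128.]
90 [  -3. -126.]
```

```bash
python3 -m inch '[{"dx":0,"dy":0.2,"dz":1.5,"roll":0,"grip":0},{"dx":0,"dy":0.2,"dz":3,"roll":0,"grip":0},{"dx":0,"dy":0.2,"dz":4,"roll":0,"grip":0},{"dx":0,"dy":0.2,"dz":4.6,"roll":0,"grip":0},{"dx":0,"dy":0.2,"dz":4.6,"roll":0,"grip":0}]';python3 - <<'E'
from h import *
go((-23,-197,37))
p,d=optics.grab_frame('side');C=cloud('side',d)
cv2.imwrite('pics/s8.png',cv2.resize(p[240:380,220:400],None,fx=4,fy=4))
E
```

```text
time: 10.18
tcp_pos: [505.2, -152.7, 54.7]
tool_rot: [1.997, -2.424, -0.001]
ft_force: [0.2, -0.7, 0.3]
opening: -0.0
t 10.175 box tcp [ -22.2 -197.1   54.7] F [ 0.2 -0.7  0.3] open -0.0
tool x in box [-0.001, -1.0] tool y [-1.0, 0.001] q [ 0.08  0.27 -0.5   0.   -0.8  -0.27]
(-23, -197, 37) -> cm [-0.01  0.08  1.77]
```

View pics/s8.png

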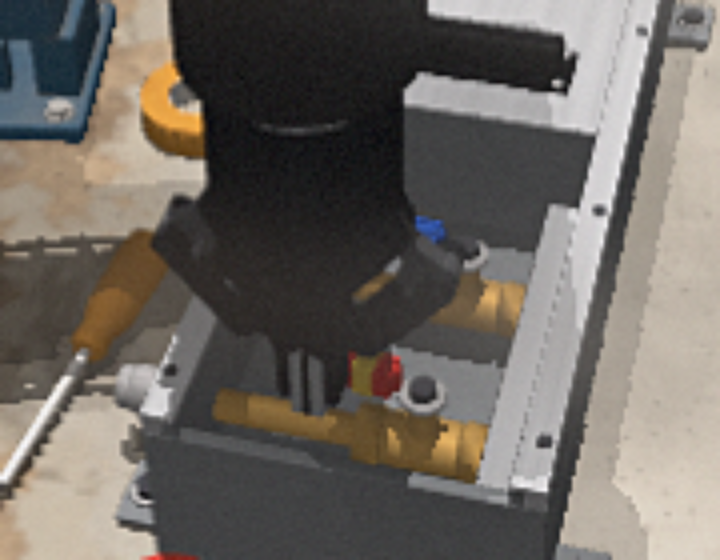

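```bash
python3 - <<'E'
from h import *
p,d=optics.grab_frame('side');C=cloud('side',d);Q=((C-O)@np.c_[ex,ey,[0,0,1]])
m=(d>0)&(Q[...,1]<-150)&(Q[...,1]>-250)&(Q[...,2]>75)&(p.max(2)<75)
P=Q[m]
for a in range(-105,70,10):
    k=(P[:,0]>=a)&(P[:,0]<a+10)
    if k.sum()>3: print(a,np.percentile(P[k][:,2],[2,8]).round(0),k.sum())
E
```

```text
-85 [76. 78.] 93
-75 [77. 81.] 187
-65 [ 81. 148.] 752
-55 [128. 145.] 1239
-45 [115. 183.] 1483
-35 [100. 150.] 1835
-25 [ 95. 163.] 1892
-15 [ 87. 140.] 2106
-5 [ 86. 179.] 2122
5 [130. 191.] 2273
15 [ 87. 185.] 2222
25 [ 79. 162.] 486
35 [75. 77.] 62
45 [75. 75.] 22
55 [75. 76.] 23
65 [76. 76.] 34
```

Link clearance over the rails is fine (about 111 mm after the descent, rails at 97). Descend and begin the push.

```bash
python3 -m inch '[{"dx":0,"dy":0.1,"dz":0.8,"roll":0,"grip":0},{"dx":0,"dy":0.1,"dz":1.4,"roll":0,"grip":0},{"dx":0,"dy":0.1,"dz":1.7,"roll":0,"grip":0},{"dx":0,"dy":0.1,"dz":1.7,"roll":0,"grip":0}]';python3 -m inch '[{"dx":-0.6,"dy":0.1,"dz":0,"roll":0,"grip":0},{"dx":-1.2,"dy":0.2,"dz":0,"roll":0,"grip":0},{"dx":-1.8,"dy":0.3,"dz":0,"roll":0,"grip":0},{"dx":-2.3,"dy":0.4,"dz":0,"roll":0,"grip":0}]';python3 - <<'E'
from h import *
go((-29,-160,37),(-24,-144,37),(-15,-133,37),(-7,-128,37),(-3,-126,37))
E
```

```text
time: 10.78
tcp_pos: [504.3, -152.6, 37.8]
tool_rot: [1.997, -2.424, -0.001]
ft_force: [0.2, 0.8, -0.0]
opening: -0.001
time: 11.28
tcp_pos: [505.3, -129.1, 38.4]
tool_rot: [-1.998, 2.424, -0.001]
ft_force: [1.2, -3.3, 0.8]
opening: 0.001
t 11.275 box tcp [ -26.7 -173.8   38.4] F [ 1.2 -3.3  0.8] open 0.0
tool x in box [-0.0, -1.0] tool y [-1.0, 0.0] q [ 0.13  0.28 -0.54  0.   -0.75 -0.32]
(-29, -160, 37) -> cm [-1.38  0.24  0.14]
(-24, -144, 37) -> cm [-2.98 -0.26  0.14]
(-15, -133, 37) -> cm [-4.09 -1.16  0.14]
(-7, -128, 37) -> cm [-4.59 -1.96  0.14]
(-3, -126, 37) -> cm [-4.79 -2.36  0.14]
```

Contact at about 3.5 N. Continue along the arc.

```bash
python3 -m inch '[{"dx":-0.7,"dy":0.1,"dz":0,"roll":0,"grip":0},{"dx":-1.4,"dy":0.2,"dz":0,"roll":0,"grip":0},{"dx":-2.2,"dy":0.1,"dz":0,"roll":0,"grip":0},{"dx":-3,"dy":-0.2,"dz":0,"roll":0,"grip":0}]';python3 - <<'E'
from h import *
go((-15,-133,37),(-7,-128,37),(-3,-126,37))
p,d=optics.grab_frame('side');C=cloud('side',d)
cv2.imwrite('pics/s9.png',cv2.resize(p[240:380,220:400],None,fx=4,fy=4))
E
```

```text
time: 11.78
tcp_pos: [512.1, -99.7, 37.9]
tool_rot: [1.997, -2.424, -0.001]
ft_force: [-0.9, -3.3, -0.1]
opening: -0.0
t 11.775 box tcp [ -25.5 -143.7   37.9] F [-0.9 -3.3 -0.1] open -0.0
tool x in box [-0.001, -1.0] tool y [-1.0, 0.001] q [ 0.18  0.28 -0.53 -0.   -0.76 -0.38]
(-15, -133, 37) -> cm [-1.07 -1.05  0.09]
(-7, -128, 37) -> cm [-1.57 -1.85  0.09]
(-3, -126, 37) -> cm [-1.77 -2.25  0.09]
```

View pics/s9.png

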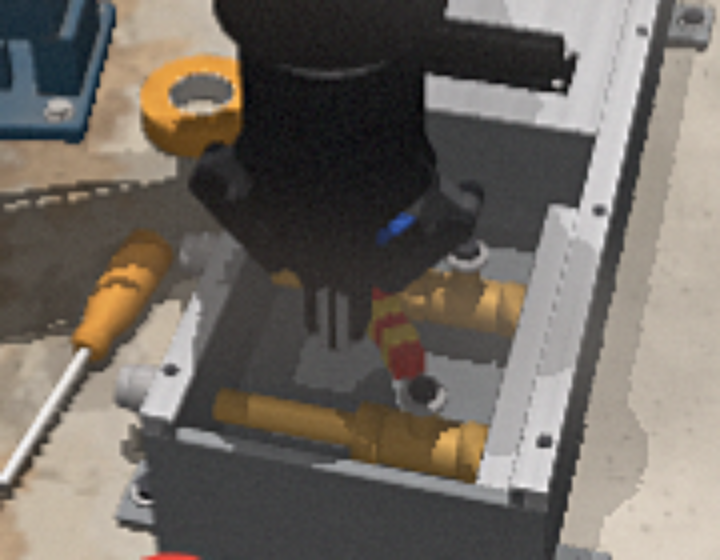

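The handle is well round, about 60°, from hub (425,390) to end (380,295). Blue is untouched at (398,226). Now on to the stop.

```bash
python3 -m inch '[{"dx":-0.5,"dy":-0.5,"dz":0,"roll":0,"grip":0},{"dx":-1,"dy":-1,"dz":0,"roll":0,"grip":0},{"dx":-1.4,"dy":-1.5,"dz":0,"roll":0,"grip":0},{"dx":-1.5,"dy":-1.9,"dz":0,"roll":0,"grip":0}]';python3 -m inch '[{"dx":0,"dy":-0.3,"dz":0,"roll":0,"grip":0},{"dx":0,"dy":-0.6,"dz":0,"roll":0,"grip":0}]';python3 - <<'E'
from h import *
go((-3,-126,37))
E
```

```text
time: 12.32
tcp_pos: [534.4, -88.7, 37.9]
tool_rot: [-1.997, 2.425, 0.001]
ft_force: [-3.3, -0.5, -0.2]
opening: 0.0
time: 12.58
tcp_pos: [539.0, -89.6, 37.7]
tool_rot: [1.996, -2.425, -0.003]
ft_force: [-11.5, 9.7, 6.5]
opening: -0.0
t 12.575 box tcp [  -1.  -128.7   37.7] F [-11.5   9.7   6.5] open -0.0
tool x in box [-0.001, -1.0] tool y [-1.0, 0.001] q [ 0.19  0.32 -0.48 -0.   -0.78 -0.38]
(-3, -126, 37) -> cm [-0.27  0.2   0.07]
```

```bash
python3 -m inch '[{"dx":0,"dy":-0.2,"dz":0,"roll":0,"grip":0},{"dx":0,"dy":-0.2,"dz":0,"roll":0,"grip":0}]';python3 - <<'E'
from h import *
go((-3,-126,37))
p,d=optics.grab_frame('side');C=cloud('side',d)
cv2.imwrite('pics/s10.png',cv2.resize(p[240:380,220:400],None,fx=4,fy=4))
E
```

```text
time: 12.82
tcp_pos: [539.0, -89.7, 37.7]
tool_rot: [1.995, -2.423, -0.006]
ft_force: [-12.9, 9.8, 8.8]
opening: 0.006
t 12.825 box tcp [  -1.  -128.8   37.7] F [-12.9   9.8   8.8] open 0.01
tool x in box [-0.002, -1.0] tool y [-1.0, 0.002] q [ 0.19  0.32 -0.47 -0.   -0.78 -0.38]
(-3, -126, 37) -> cm [-0.28  0.2   0.07]
```

View pics/s10.png

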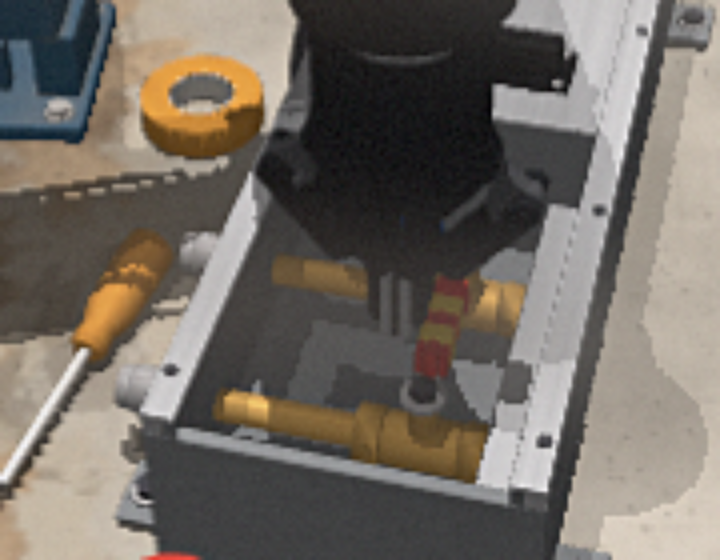

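The extra push moved nothing, so the handle is on its stop. Back off, lift clear, and check.

```bash
python3 -m inch '[{"dx":0,"dy":1,"dz":0,"roll":0,"grip":0},{"dx":0,"dy":2.5,"dz":0,"roll":0,"grip":0},{"dx":0,"dy":2.5,"dz":-4,"roll":0,"grip":0},{"dx":0,"dy":2.5,"dz":-9,"roll":0,"grip":0},{"dx":0,"dy":3.5,"dz":-14,"roll":0,"grip":0}]';python3 -m inch '[{"dx":-3,"dy":6,"dz":0,"roll":0,"grip":0},{"dx":-6,"dy":12,"dz":0,"roll":0,"grip":0},{"dx":-11,"dy":17,"dz":0,"roll":0,"grip":0},{"dx":-11,"dy":17,"dz":0,"roll":0,"grip":0}]';python3 - <<'E'
from h import *
go()
for n in('top','side'):
    p,d=optics.grab_frame(n);cv2.imwrite(f'pics/{n}11.png',p);np.save(f'pics/{n}11d.npy',d)
    C=cloud(n,d);h=cv2.cvtColor(p,cv2.COLOR_BGR2HSV)
    for nm,m in(('redyel',(((h[...,0]<8)|(h[...,0]>172))&(h[...,1]>150)&(h[...,2]>80))|((abs(h[...,0].astype(int)-28)<4)&(h[...,1]>200)&(h[...,2]>120))),('blue',(abs(h[...,0].astype(int)-110)<12)&(h[...,1]>150))):
        Q=(C[m&(d>0)].reshape(-1,3)-O)@np.c_[ex,ey,[0,0,1]]
        Q=Q[(abs(Q[:,0])<77)&(Q[:,1]>-227)&(Q[:,1]<0)&(Q[:,2]>62)]
        if len(Q)>5:
            a=cv2.fitLine(Q[:,:2].astype(np.float32),cv2.DIST_HUBER,0,.01,.01).ravel()
            print(n,nm,len(Q),Q.mean(0).round(1),Q.min(0).round(0),Q.max(0).round(0),np.degrees(np.arctan2(a[1],a[0])).round(1))
p=cv2.imread('pics/top11.png');cv2.imwrite('pics/t11.png',cv2.resize(p[140:300,230:500],None,fx=2.9,fy=2.9))
p=cv2.imread('pics/side11.png');cv2.imwrite('pics/s11.png',cv2.resize(p[200:400,220:420],None,fx=3,fy=3))
E
```

```text
time: 13.5
tcp_pos: [507.6, -84.0, 179.8]
tool_rot: [-1.997, 2.424, -0.001]
ft_force: [1.5, 1.0, -0.7]
opening: -0.002
time: 14.0
tcp_pos: [360.2, 58.4, 178.6]
tool_rot: [-1.999, 2.418, 0.0]
ft_force: [1.5, -0.4, -0.3]
opening: 0.002
t 14.0 box tcp [-204.8  -17.5  178.6] F [ 1.5 -0.4 -0.3] open 0.0
tool x in box [0.003, -1.0] tool y [-1.0, -0.003] q [ 0.71 -0.17 -0.65 -0.   -1.09 -0.9 ]
top redyel 86 [  18.6 -128.4   77. ] [  12. -156.   72.] [  26. -105.   84.] -89.6
top blue 146 [-18.3 -77.1  77.1] [-43. -84.  72.] [  8. -70.  81.] -2.5
side redyel 74 [  19.2 -131.    78.3] [  12. -160.   75.] [  26. -107.   81.] 89.0
side blue 135 [-18.5 -79.2  77.7] [-43. -87.  75.] [  7. -70.  80.] -2.0
```

View pics/t11.png

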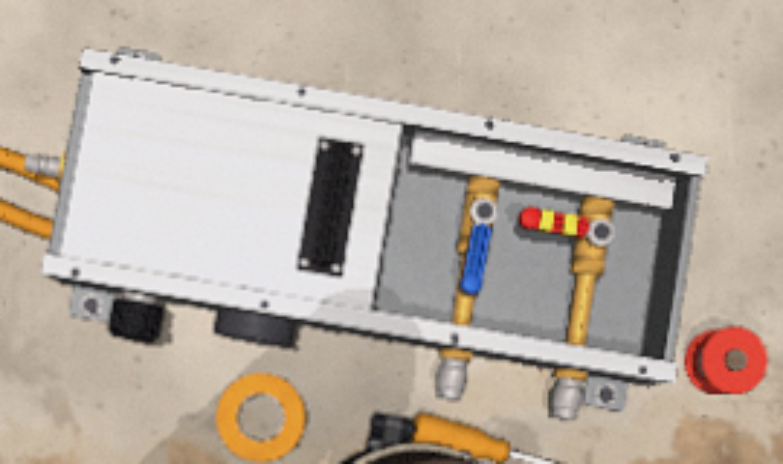

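View pics/s11.png

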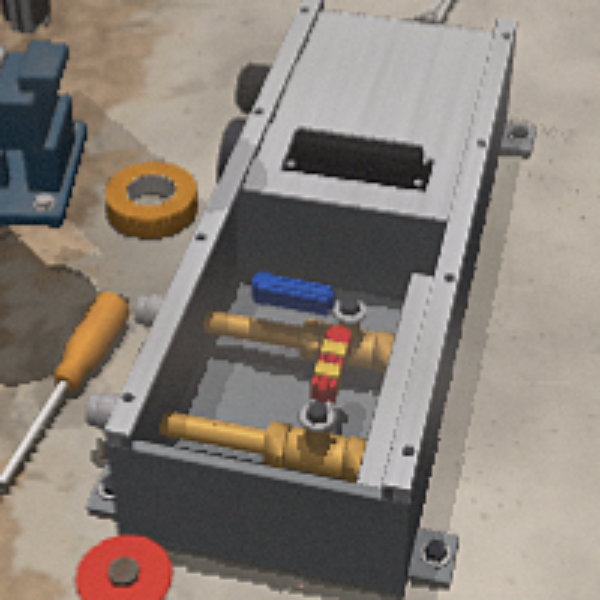

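Both views show the red handle crosswise, at (520–600, 218–231) in the top crop and about 90° to the pipe. Blue is unchanged, the cover is fully open, the loose items are where they were, and the gripper is clear. Handing in.

```bash
python3 - <<'E'
from plant import ctrl
print(ctrl.close_job())
E
```

```text
the job is handed in; nothing more can be done
None
```

The press's branch is shut. I pushed the cover left to its stops with closed fingers, then pushed the red banded handle round to its stop. Neither the pull nor the handle was gripped. The job was handed in at about 14 s with the gripper clear of everything.

**Last checks**
- **Red handle:** it measures within about 1° of crosswise in both cameras. An extra push at the end didn't move it.
- **Cover:** its right edge stands at box y ≈ -7 to -9 mm, which is fully open.
- **Blue handle:** it is unchanged at about 2° off the pipe line, the same as before the red handle was pushed.
- **Loose things:** the tape, the spool and what shows of the nut driver look unmoved in the pictures. I did not measure them, and I did not check the pliers closely.

**What disagreed**
- **Finger height:** the fingertips really end about 29 mm above the reported TCP, seen in the depth image and confirmed when a first pass went over the pull without touching it. I corrected all later heights for this.
- **Cover stop force:** the wrist force reached about 52 N for a moment as the fingers pressed the cover against its stop. That is below the 120 N wrist limit. The pictures showed only the fingers near the pull, but I can't confirm that the 40 N body limit does not count it.
- **Handle stop force:** the push at the handle's stop also showed about 9 N sideways and 9 N upward, which I took to be friction.

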